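# Slacken the press on the round inkstone

### The arm

A 7-joint arm with a two-finger parallel gripper is mounted at the origin on the work surface. World frame = base frame: x ahead of the robot, y to its left, z up, the work surface at z = 0. Lengths are in m, angles in rad, forces in N, time in s.
With the tool pointing down it reaches from about 0.425 to 0.875 m from the base axis. Payload 4.7 kg.
Tool frame: the origin (TCP) lies at the very end of the fingers, on their centre line; the grasp point (between the pads) lies 19 mm behind it; z points along the fingers, y is the direction in which the jaws open and shut (so a half turn about z gives the same grasp; the last joint's range is limited). The gripper opens to 87 mm and grips with 3 to 60 N. Pads are 19 mm wide; open, the fingers measure 117 mm over their backs; the gripper's body (75 mm by 190 mm) begins 51 mm behind the grasp point.
Start: joints at [1.195, 0.321, -0.07, 1.45, 0.023, 1.371, -0.057], TCP at [0.247, -0.601, 0.223] pointing down, gripper open.
Joint ranges: [-2.86, 2.86], [-0.3, 2.09], [-1.38, 1.24], [0.06, 2.45], [-1.56, 4.7], [0.09, 2.05], [-2.69, 2.69]. Speed limits (rad/s): [2.57, 2.57, 3.14, 3.14, 3.14, 3.14, 3.14].

### API

Orientations are given as a rotation vector (axis times angle).
In Python, from bench import ctrl gives the robot as it stands. The module is installed in compiled form; this text tells all that it offers.
- The arm moves only by the tool move_arm, never from a script. Its arguments are lists of equal length, an entry for each row: "dp": the shift along the tool's x, y, z in units of 30 mm (1.0 is 30 mm), a list of three; "turn": the turn about the tool's z in units of 5 degrees (1.0 is 5 degrees); "jaw": the opening, from -1 (shut) to 1 (fully open). A call has 1 to 5 rows; each row is the pose to reach, as a shift and turn from the pose commanded when the call began, along the tool's axes at that moment; what a row does not reach only later rows make up. A row lasts 1/10 s, in which the tool goes at most 50 mm and 8.59 degrees, less where a joint would pass 70% of its speed; a pose out of reach is approached as far as the arm can. A call with a gripper value outside its range is refused whole. The fingers move at their own pace and stop on an object; "grip_force" is the grip in N (left out, the last holds). Time passes only in rows, so rows that repeat a pose let the fingers close. It gives the time, the measured TCP pose, the force and the opening at its end, in the units of the state.
- ctrl.get_state(): the state, without advancing time (a new reading comes with each control period).
- ctrl.get_image(name): name is "scene" or "top"; returns the picture (480x640x3 uint8, red, green, blue); there is no depth.
- ctrl.camera_info(name): a dict with "intrinsics" (3x3 intrinsics, pixels), "dist" ([k1, k2, p1, p2, k3] as OpenCV has them; the pictures are not rectified), "extrinsics" (4x4, takes a point from world to camera coordinates). Camera axes: x right, y up, looking along -z (the intrinsics and any distortion apply to the point x, -y, -z); pixel columns grow to the right and rows downward; lengths in m; the calibration is good to about 2 mm. A picture is of the moment at which its call begins. camera_info takes no time and is no camera call.
- ctrl.close_job(): hands the job in, once; it reports no verdict.
Trained networks look in the newest picture that a camera, given by its name, has taken for a name from the list of things; names that differ only in an ending like _2 or _b are one class to them, and where a whole thing is asked for, a point or a joint stands for the part that bears it (a point fixed in the world has none). Each returns a list of dicts, best first, with "confidence" (0 to 1); they miss things now and then, are a little off and sometimes report something else, mostly with a low value. They report only what shows in the picture. A call takes as long as a camera call.
- ctrl.look_for(camera, target): "rect" ([centre column, centre row, width, height] in pixels, round what is visible of it).
- ctrl.masks_of(camera, target): "region" (480x640 bool, what is visible of it) and "rect" ([centre column, centre row, width, height] in pixels, round what is visible of it).
The state is a dict: "time": time; "joint_positions": joint angles; "qd": joint speeds; "joint_torque": joint torques, N m; "position": TCP position; "tool_rot": TCP orientation; "ft_force": force on the tool from outside, world axes, zero at the start; "torque": the same for the moment, N m; "grip_width": opening from 0.0 (shut) to 1.0 (fully open).
Only numpy, scipy, OpenCV 4.12 (cv2) and the standard library are available. Lean on these libraries where they do the work, as an engineer would, in place of code of your own. Each camera call takes 0.05 s, during which the arm holds its last target. There are 200 camera calls.

### The job

The glue on the round inkstone has set, so slacken the press that holds it: first flip the direction lever on that press's ratchet over to the loosening side (fin to the anticlockwise side of the handle), then swing the ratchet handle anticlockwise, seen from above, until the bolt has turned about 50 degrees. Leave the handle there, and do not move the ratchet or the lever of the press on the square inkstone.

Things in the scene. Friction and masses are not known exactly. Their poses are not given: they have to be found in the camera images.
- round_press: fixed press holding a dark round inkstone (94 mm across, 30 thick) on a wooden base 110 x 150 x 16 mm (x, y, z), under a metal bridge along y, 26 mm wide, top 88 mm up. A reversible ratchet spanner sits on its upright hex bolt (top 128 mm up). Origin: base's underside centre, on the table and on the bolt's axis; z up, -x roughly towards the robot.
- round_lever (a joint): its direction lever, rad from the handle's line, anticlockwise from above positive. Upright pin 34 mm out along the handle from the bolt; from it the lever points outward to an upright fin 24-46 mm from the pin, 8 mm thick, 123-151 mm above table, above the handle. Snaps over the middle (about 3 N at the fin) to -0.4 (fin on clockwise side: tightens, as at start) or +0.4 (loosens).
- round_handle (a joint): ratchet handle's swing about the bolt, rad, anticlockwise from above positive, start about 0 (points along press -x), range -0.3 to 1.4. Head 64 mm across, 96-122 mm up; grip 24 mm thick, centre line 109 mm up, 98-203 mm from bolt. 5 N at 140 mm runs free, 11 N turns the bolt, picked up after 4 degrees. If swung before flipping the lever, bring it back first. Stays put.
- round_bolt (a joint): bolt of the round-inkstone press: its turn in rad, 0 tight (at the start), positive anticlockwise from above, up to 1.6; stiff, stays where it is left. Turned only by the ratchet: with the lever on the tightening side the handle runs free anticlockwise and the bolt stays.
- square_press: the other press, the same in every way and size except that it holds a dark square inkstone, 88 x 88 x 30 mm; it must stay clamped. Origin and axes as for the round one.
- square_lever (a joint): direction lever of the square-inkstone press's ratchet, made and measured as the round one's; starts and must stay on the tightening side, -0.4 rad.
- square_handle (a joint): ratchet handle of the square-inkstone press, made and measured as the round one's; starts near 0 rad and must be left alone.

How it is judged:
By the outcome, as a careful person would: the job done as asked, in the order asked, and still so for the second after the job is handed in, with the robot touching nothing.
It also fails if it takes over 42 s, if anything falls off the work surface, if the arm or the gripper's body presses on something with over 40 N, if the wrist force passes 120 N, or if a joint passes its speed limit or range.

## Working session

There is one attempt and no reset: what is moved stays moved. The work goes in short steps, Python scripts to look and compute and a tool call to move; the robot and the scene stay as the last step left them, time stands still between calls to the robot, and variables do not carry over. Pictures are saved under pics/ and viewed, about 8 in all and at most 12, crops included, and the job is handed in when it is done.

Besides the shell and the picture viewer there is one more tool, called as name(argument=value, ...) on one line, values as JSON. move_arm: Moves the arm, as the interface text tells. Its arguments: {"type":"object","properties":{"dp":{"type":"array","items":{"type":"array","items":{"type":"number"}}},"turn":{"type":"array","items":{"type":"number"}},"jaw":{"type":"array","items":{"type":"number"}},"grip_force":{"type":"number"}},"required":["dp","turn","jaw"]}

```bash
mkdir -p pics; cat > h.py <<'E'
import numpy as np,cv2
from bench import ctrl
from scipy.spatial.transform import Rotation as R
def cam(n):
    c=ctrl.camera_info(n);return [np.array(c[k],float) for k in("intrinsics","dist","extrinsics")]
F=np.diag([1,-1,-1.])
def proj(n,P):
    K,d,E=cam(n);P=np.atleast_2d(P);q=(P@E[:3,:3].T+E[:3,3])@F
    return cv2.projectPoints(q,np.zeros(3),np.zeros(3),K,d)[0][:,0]
def unproj(n,uv,z):
    K,d,E=cam(n);u=cv2.undistortPoints(np.array(uv,float).reshape(-1,1,2),K,d)[:,0]
    r=np.c_[u,np.ones(len(u))]@F@E[:3,:3];o=-E[:3,:3].T@E[:3,3]
    return o+r*((z-o[2])/r[:,2:])
def snap(n,f):
    im=ctrl.get_image(n);cv2.imwrite(f"pics/{f}.png",im[:,:,::-1]);return im
E
python3 - <<'E'
from h import *
s=ctrl.get_state();print(s["position"],s["tool_rot"],s["grip_width"],s["time"])
a=snap("scene","s0");b=snap("top","t0")
for n in("top","scene"):
    K,d,E=cam(n);print(n,-E[:3,:3].T@E[:3,3],E[:3,:3][2])
    for t in("round_press","square_press","round_lever","round_handle","square_handle","square_lever"):
        print(n,t,[(np.round(x["rect"]).tolist(),round(x["confidence"],2)) for x in ctrl.look_for(n,t)][:3])
E
```

```text
[ 0.24674894 -0.60075366  0.22145477] [-3.08030490e+00 -6.08055741e-01  7.03275462e-04] 1.0000705094517255 0.0
top [ 0.4205928  -0.01510677  0.92726908] [-0.21772969 -0.00356533  0.9760026 ]
top round_press [([420.0, 283.0, 99.0, 150.0], 0.79)]
top square_press [([228.0, 264.0, 99.0, 148.0], 0.69)]
top round_lever [([433.0, 258.0, 20.0, 39.0], 0.82), ([223.0, 264.0, 38.0, 151.0], 0.44), ([418.0, 283.0, 99.0, 152.0], 0.32)]
top round_handle [([432.0, 282.0, 57.0, 151.0], 0.93), ([218.0, 241.0, 23.0, 38.0], 0.55)]
top square_handle [([223.0, 264.0, 40.0, 151.0], 0.89)]
top square_lever [([420.0, 282.0, 96.0, 149.0], 0.69), ([216.0, 239.0, 23.0, 35.0], 0.63), ([433.0, 284.0, 56.0, 149.0], 0.34)]
scene [ 1.17991274 -0.28945331  0.68076436] [ 0.65776745 -0.33442256  0.67491002]
scene round_press [([215.0, 269.0, 131.0, 167.0], 0.78)]
scene square_press []
scene round_lever [([201.0, 227.0, 18.0, 43.0], 0.76)]
scene round_handle [([193.0, 234.0, 87.0, 96.0], 0.89)]
scene square_handle [([386.0, 179.0, 90.0, 78.0], 0.7)]
scene square_lever [([398.0, 173.0, 17.0, 33.0], 0.67)]
```

View pics/t0.png

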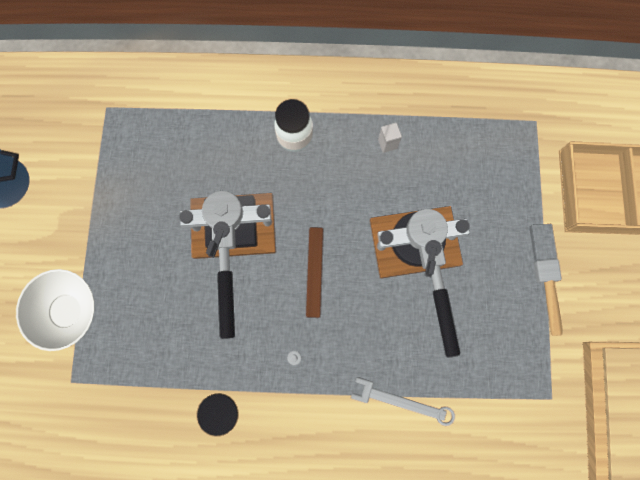

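View pics/s0.png

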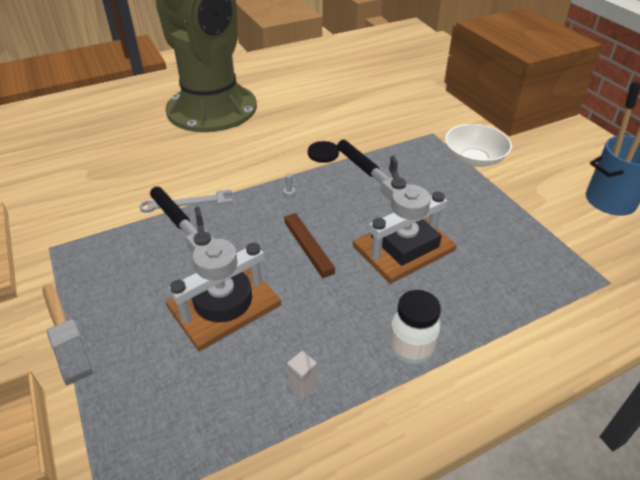

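The top view shows the round press on the right: head at about (428,228), lever pin at (433,248), fin at about (430,268) on the left (clockwise) side, and grip from (440,291) to (453,355). The scene view agrees with this. Next I measure these in world coordinates.

```bash
python3 - <<'E'
from h import *
im=cv2.imread("pics/t0.png");c=cv2.resize(im[190:370,360:490],None,fx=4.4,fy=3.3*4.4/3.3,interpolation=cv2.INTER_CUBIC)[:, :]
c=cv2.resize(c,(433,600));cv2.imwrite("pics/c0.png",c)
m=(im.max(2)<50);m[:283]=0;m[362:]=0;m[:,:425]=0;m[:,470:]=0
ys,xs=np.nonzero(m);print(len(xs))
P=unproj("top",np.c_[xs,ys],0.115)[:,:2];mu=P.mean(0);u=np.linalg.svd(P-mu)[2][0];u*=np.sign(-u[0])
t=(P-mu)@u;print("grip c",mu,"dir",u,np.degrees(np.arctan2(-u[1],-u[0])),t.min(),t.max())
print("bolt from grip",mu-u*.1505)
print("head",unproj("top",[[428,229]],.122),"bolt top",unproj("top",[[428,229]],.128))
m=ctrl.masks_of("top","round_lever")[0]["region"];ys,xs=np.nonzero(m);print(xs.min(),xs.max(),ys.min(),ys.max())
b=mu-u*.1505;n=np.array([-u[1],u[0]])
for a in(-.4,.4):
    d=np.cos(a)*u+np.sin(a)*n;p=b+.034*u
    for r in(.024,.035,.046):
        print(a,r,p+d*r,*[proj(k,[*(p+d*r),.151])[0] for k in("top","scene")])
print("bolt px",proj("top",[*b,.128]),proj("scene",[*b,.128]))
# square handle/lever footprint for clearance
print("sq",unproj("top",[[221,210],[226,337]],.12))
E
```

```text
833
grip c [ 0.4632379  -0.20808714] dir [-0.97921922 -0.20280463] 11.70101408918982 -0.050717849794769926 0.05112693617216505
bolt from grip [ 0.61061039 -0.17756504]
head [[ 0.60803324 -0.17996625  0.122     ]] bolt top [[ 0.60663664 -0.17873789  0.128     ]]
425 441 240 276
-0.4 0.024 [ 0.55377542 -0.17979166] [432.15837683 259.78924724] [198.82613831 214.23519419]
-0.4 0.035 [ 0.54298556 -0.17765183] [430.8344537  266.82052538] [198.05928571 209.61688335]
-0.4 0.046 [ 0.5321957  -0.17551199] [429.49942075 273.89187053] [197.3077778  205.08691105]
0.4 0.024 [ 0.55756626 -0.19809531] [444.13570898 257.67546661] [187.63183408 219.40888531]
0.4 0.035 [ 0.54851387 -0.20434464] [448.3412682  263.71311125] [181.80581879 217.05405333]
0.4 0.046 [ 0.53946148 -0.21059398] [452.56027525 269.77500658] [176.03972795 214.7229606 ]
bolt px [[427.22861613 226.51865266]] [[214.43526883 248.66425096]]
sq [[0.62896915 0.15071392 0.12      ]
 [0.42986171 0.1288258  0.12      ]]
```

View pics/c0.png

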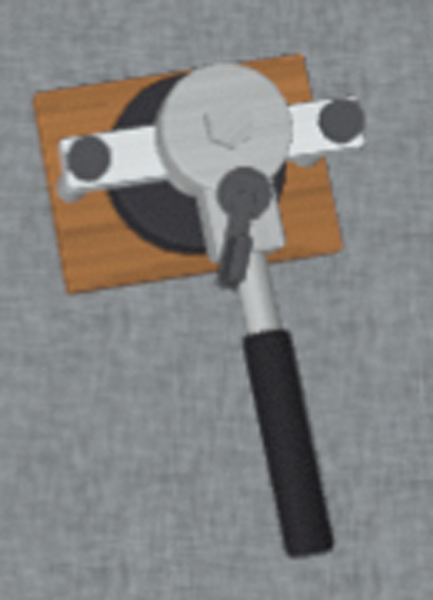

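```bash
cat >> h.py <<'E'
B=np.array([.609,-.1785]);U=np.array([-.979,-.203]);N=np.array([.203,-.979])
def goto(u,n,z):
    s=ctrl.get_state();T=R.from_rotvec(s["tool_rot"]);p=np.array(s["position"])
    g=np.r_[B+u*U+n*N,z];y=T.as_matrix()[:2,1]
    ang=np.degrees(np.arctan2(y[1],y[0])-np.arctan2(N[1],N[0]))
    q=p[:2]-B
    print("t",s["time"],"now u,n,z",q@U,q@N,p[2],"turn",ang/5,"dp",T.inv().apply(g-p)/.03,"F",s["ft_force"])
E
python3 -c "
from h import *
goto(.066,-.058,.2)"
```

```text
t 0.75 now u,n,z 0.44023379898974524 0.34038829768513235 0.22260893897391468 turn 2.123889378599455 dp [ 14.71126065 -10.75445137   0.75246546] F [ 0.41442583 -0.1016658   0.50049183]
```

move_arm(dp=[[14.7, -10.75, 0.7], [14.7, -10.75, 0.7], [14.7, -10.75, 0.7], [14.7, -10.75, 0.7], [14.7, -10.75, 0.7]], turn=[2.12, 2.12, 2.12, 2.12, 2.12], jaw=[-1, -1, -1, -1, -1])

```text
time: 1.25
position: [0.3783, -0.3865, 0.2132]
tool_rot: [3.124, 0.321, 0.001]
ft_force: [0.7, -0.8, -1.2]
grip_width: 0.631
```

```bash
python3 -c "
from h import *
goto(.066,-.058,.2)"
```

```text
t 1.25 now u,n,z 0.2680821231736077 0.1567713088869051 0.21318904224174495 turn 0.002493682995874674 dp [ 6.73946033 -7.15853518  0.43520092] F [ 0.6926641  -0.78251999 -1.18771603]
```

move_arm(dp=[[6.7, -7.1, 0.4], [6.7, -7.1, 0.4], [6.7, -7.1, 0.4], [6.7, -7.1, 0.4], [6.7, -7.1, 0.4]], turn=[0, 0, 0, 0, 0], jaw=[-1, -1, -1, -1, -1])

```text
time: 1.75
position: [0.5092, -0.1738, 0.2031]
tool_rot: [3.124, 0.321, 0.001]
ft_force: [-0.2, -0.1, 0.2]
grip_width: 0.171
```

```bash
python3 -c "
from h import *
goto(.066,-.058,.2)"
```

```text
t 1.75 now u,n,z 0.09676663430585347 -0.024897977387875782 0.20308695081474035 turn 0.0008617071376610262 dp [ 1.02651586 -1.10294339  0.10249899] F [-0.23095707 -0.13201764  0.21125547]
```

move_arm(dp=[[1.0, -1.1, 0], [1.0, -1.1, 0], [1.0, -1.1, 0]], turn=[0, 0, 0], jaw=[-1, -1, -1])

```text
time: 2.05
position: [0.5314, -0.1359, 0.2028]
tool_rot: [3.124, 0.326, -0.0]
ft_force: [0.2, -1.1, -0.6]
grip_width: 0.013
```

```bash
python3 -c "
from h import *
goto(.066,-.058,.133)
a=snap('scene','s1');b=snap('top','t1')
cv2.imwrite('pics/c1.png',cv2.resize(np.hstack([a[120:330,100:320],b[170:380,360:500]])[:,:,::-1],None,fx=2.2,fy=2.2))"
```

```text
t 2.05 now u,n,z 0.06731043309592456 -0.05742090572330632 0.2027509617968198 turn 0.0398063267691258 dp [ 0.04474403 -0.01922306  2.32502176] F [ 0.1546693  -1.09338518 -0.55375305]
```

View pics/c1.png

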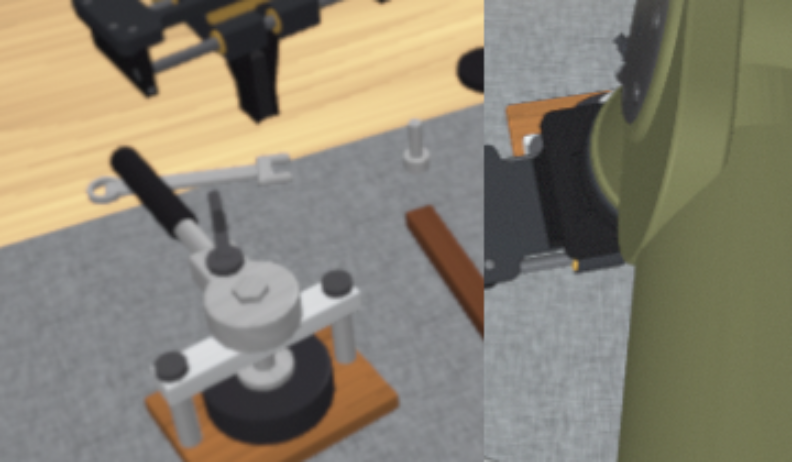

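The closed fingers hang on the fin's clockwise side (tip at crop (262,118)), with nothing below them. The top view is hidden by the arm. I'll descend.

move_arm(dp=[[0, 0, 1.3], [0, 0, 2.3], [0, 0, 2.3]], turn=[0, 0, 0], jaw=[-1, -1, -1])

```text
time: 2.45
position: [0.527, -0.1386, 0.1296]
tool_rot: [-3.123, -0.316, 0.013]
ft_force: [-0.1, 0.2, 0.9]
grip_width: 0.005
```

move_arm(dp=[[0, 0.3, 0], [0, 0.6, 0], [0, 0.8, 0], [0, 0.9, 0], [0, 0.9, 0]], turn=[0, 0, 0, 0, 0], jaw=[-1, -1, -1, -1, -1])

```text
time: 2.95
position: [0.5372, -0.1636, 0.1346]
tool_rot: [-3.125, -0.321, -0.002]
ft_force: [-0.3, 1.7, 0.6]
grip_width: 0.008
```

```bash
python3 -c "
from h import *
goto(.066,-.011,.133)
a=snap('scene','s2')
cv2.imwrite('pics/c2.png',cv2.resize(a[120:330,100:320,::-1],None,fx=2.5,fy=2.5))"
```

```text
t 2.95 now u,n,z 0.06729626184439158 -0.029217611332069376 0.13458167971092225 turn -0.00024375241235220896 dp [0.04392847 0.60748188 0.05284559] F [-0.33062891  1.72985211  0.55343736]
```

View pics/c2.png

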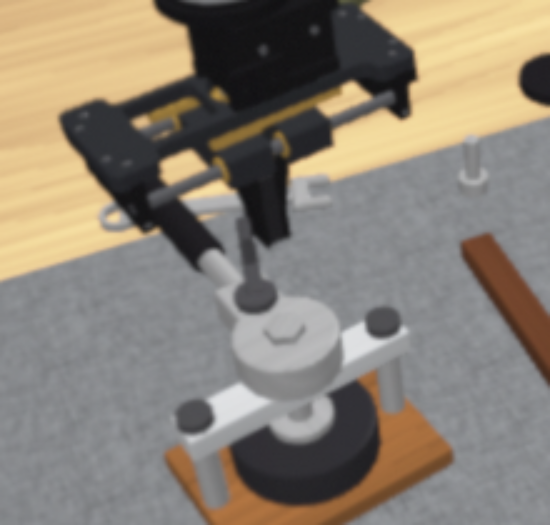

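The finger is touching the fin, at about 1.7 N. I'll keep pushing it over the middle.

move_arm(dp=[[0, 0.2, 0], [0, 0.4, 0], [0, 0.6, 0], [0, 0.65, 0], [0, 0.65, 0]], turn=[0, 0, 0, 0, 0], jaw=[-1, -1, -1, -1, -1])

```text
time: 3.5
position: [0.5409, -0.1839, 0.1338]
tool_rot: [3.124, 0.319, 0.001]
ft_force: [0.3, 0.4, 0.5]
grip_width: 0.004
```

```bash
python3 -c "
from h import *
goto(.066,-.06,.133)
a=snap('scene','s3')
cv2.imwrite('pics/c3.png',cv2.resize(a[120:330,100:320,::-1],None,fx=2.5,fy=2.5))"
```

```text
t 3.5 now u,n,z 0.06778096377093706 -0.008539268282854996 0.13377877935147878 turn -0.01024786796124216 dp [ 0.05859342 -1.71504159  0.02389694] F [0.28868536 0.35591107 0.47217745]
```

View pics/c3.png

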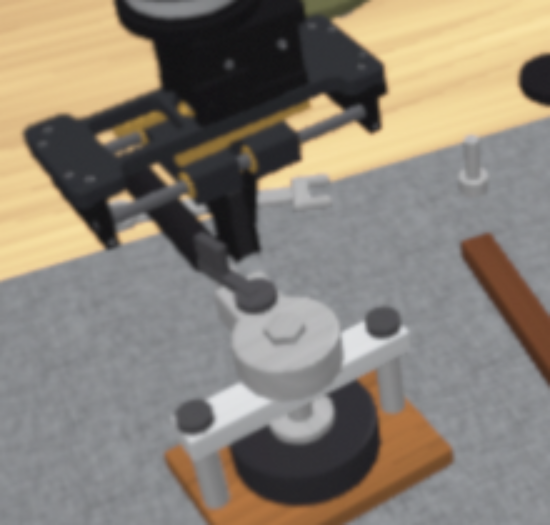

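The lever has flipped: the fin is at crop (207,250) on the anticlockwise side, and the force has dropped to near zero. Now I back off, move out along the handle and descend beside the grip.

move_arm(dp=[[0, -1.4, 0], [-1.4, -1.4, 0], [-2.8, -1.4, 0], [-2.8, -1.4, 1.25], [-2.8, -1.4, 1.25]], turn=[0, 0, 0, 0, 0], jaw=[-1, -1, -1, -1, -1])

```text
time: 4.05
position: [0.4463, -0.1583, 0.0937]
tool_rot: [-3.124, -0.319, 0.008]
ft_force: [-0.7, 0.7, -0.6]
grip_width: 0.005
```

```bash
python3 -c "
from h import *
goto(.15,-.028,.096)
for a in (0,10,20,30,40,50,54):
    t=np.radians(a);u,n=.15*np.cos(t)+.028*np.sin(t),.15*np.sin(t)-.028*np.cos(t);print(a,'x',-(u-.15)/.03,'y',(n+.028)/.03,'turn',-a/5)
"
```

```text
t 4.05 now u,n,z 0.15512938530948078 -0.05284061916443471 0.09368033258217764 turn -0.0071829822709577095 dp [ 0.17290449  0.82823163 -0.07975313] F [-0.69055189  0.71446332 -0.59386173]
0 x -0.0 y 0.0 turn 0.0
10 x -0.08611039755017462 y 0.8824203188565909 turn -2.0
20 x -0.017681904366833222 y 1.766387603894829 turn -4.0
30 x 0.203206314411139 y 2.6250429564678566 turn -6.0
40 x 0.5698426820310067 y 3.432296568188317 turn -8.0
50 x 1.0710871379895903 y 4.16362044655412 turn -10.0
54 x 1.30599121045435 y 4.429818736401762 turn -10.8
```

move_arm(dp=[[0.15, 0.5, 0], [0.15, 0.8, 0], [0.1, 1.25, 0], [0.1, 1.7, 0], [0.1, 2.15, 0]], turn=[0, 0, -1, -2, -3], jaw=[-1, -1, -1, -1, -1])

```text
time: 4.55
position: [0.4667, -0.2188, 0.0972]
tool_rot: [-3.049, -0.732, 0.0]
ft_force: [-2.5, 9.0, 6.9]
grip_width: 0.006
```

```bash
cat >> h.py <<'E'
def arc(off=.028,r=.15):
    s=ctrl.get_state();T=R.from_rotvec(s["tool_rot"]);p=np.array(s["position"]);y=T.as_matrix()[:2,1]
    ty=np.degrees(np.arctan2(y[1],y[0])-np.arctan2(N[1],N[0]));q=p[:2]-B;u,n=q@U,q@N
    rho=np.hypot(u,n);a=np.degrees(np.arctan2(n,u)+np.arcsin(off/rho))
    print("t",s["time"],"yaw",ty,"implied handle",a,"r",np.sqrt(rho**2-off**2),"z",p[2],"F",np.round(s["ft_force"],1),"j7",s["joint_positions"][6])
    for b in range(5,60,5):
        t=np.radians(a+b);g=B+(r*np.cos(t)+off*np.sin(t))*U+(r*np.sin(t)-off*np.cos(t))*N
        print(round(a+b,1),np.round(T.inv().apply(np.r_[g,p[2]]-p)[:2]/.03,2),"turn",round(-(a+b-ty)/5,2))
        if a+b>58:break
E
python3 -c "
from h import *
arc()"
```

```text
t 4.55 yaw 15.293030639785671 implied handle 15.020558952059531 r 0.1451543869262763 z 0.09721234066169182 F [-2.5  9.   6.9] j7 -0.7650363500993136
20.0 [-0.22  0.44] turn -0.95
25.0 [-0.25  0.88] turn -1.95
30.0 [-0.24  1.32] turn -2.95
35.0 [-0.19  1.77] turn -3.95
40.0 [-0.1  2.2] turn -4.95
45.0 [0.03 2.63] turn -5.95
50.0 [0.19 3.04] turn -6.95
55.0 [0.39 3.43] turn -7.95
60.0 [0.63 3.81] turn -8.95
```

move_arm(dp=[[-0.2, 0.45, 0], [-0.25, 0.9, 0], [-0.25, 1.3, 0], [-0.2, 1.75, 0], [-0.1, 2.2, 0]], turn=[-1, -2, -3, -4, -5], jaw=[-1, -1, -1, -1, -1])

```text
time: 5.05
position: [0.4939, -0.2779, 0.0968]
tool_rot: [-2.817, -1.376, -0.002]
ft_force: [-3.9, 10.1, 5.0]
grip_width: 0.007
```

```bash
python3 -c "
from h import *
arc()
a=snap('scene','s4');b=snap('top','t4')
cv2.imwrite('pics/c4.png',cv2.resize(np.hstack([a[120:330,80:300],b[170:380,360:560]])[:,:,::-1],None,fx=1.8,fy=1.8))"
```

```text
t 5.05 yaw 40.35486099113182 implied handle 39.71737190942641 r 0.14943261226727642 z 0.09679709306705886 F [-3.9 10.1  5. ] j7 -0.28281296485638585
44.7 [-0.08  0.44] turn -0.87
49.7 [-0.11  0.88] turn -1.87
54.7 [-0.1   1.32] turn -2.87
59.7 [-0.05  1.77] turn -3.87
```

View pics/c4.png

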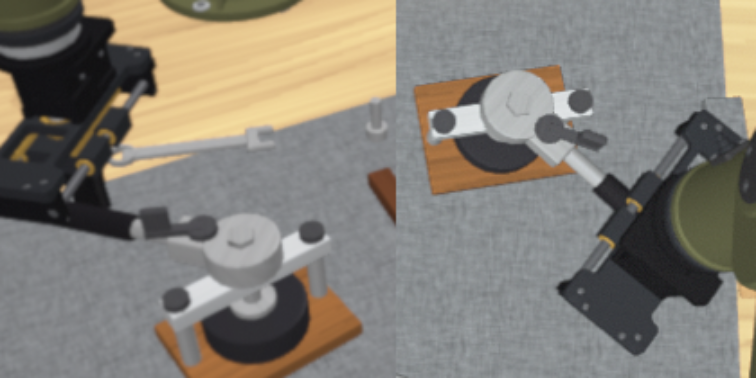

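The lever is on the loosening side and the handle is swinging, at roughly 40°. I'll push about 10° more, then back off and measure.

move_arm(dp=[[-0.1, 0.45, 0], [-0.1, 0.9, 0], [-0.1, 0.95, 0], [-0.1, 0.95, 0]], turn=[-1, -2, -2, -2], jaw=[-1, -1, -1, -1])

```text
time: 5.55
position: [0.5137, -0.2996, 0.0962]
tool_rot: [-2.691, -1.61, -0.001]
ft_force: [-2.2, 5.7, 1.9]
grip_width: 0.005
```

```bash
cat >> h.py <<'E'
def meas():
    im=snap("top","tm%d"%(ctrl.get_state()["time"]*100))
    r=ctrl.masks_of("top","round_handle");print([(x["rect"],x["confidence"]) for x in r][:2])
    m=r[0]["region"];dark=(im.max(2)<60)&m;ys,xs=np.nonzero(dark)
    P=unproj("top",np.c_[xs,ys],.115)[:,:2];rr=np.hypot(*(P-B).T);k=(rr>.095)&(rr<.21);P=P[k];print(k.sum(),rr[k].min(),rr[k].max())
    d=P.mean(0)-B;v=np.linalg.svd(P-P.mean(0))[2][0];v*=np.sign(v@d)
    for w in(d,v):print("handle deg",np.degrees(np.arctan2(w@N,w@U)))
    return im
E
python3 -c "
from h import *
arc();im=meas()
"
```

```text
t 5.55 yaw 50.07039694396409 implied handle 50.55584002615097 r 0.15152840338887785 z 0.09618580141499497 F [-2.2  5.7  1.9] j7 -0.11583516989314313
55.6 [-0.01  0.44] turn -1.1
60.6 [-0.03  0.88] turn -2.1
[([450.7, 244.3, 95.0, 69.3], 0.9), ([434.9, 243.2, 124.8, 71.8], 0.45)]
241 0.09937654206247779 0.1315394839825204
handle deg 47.29935019164177
handle deg 43.45265862665969
```

move_arm(dp=[[0, -1, 0], [0, -2.5, 0], [0, -4, -1], [0, -5, -2], [0, -5, -2]], turn=[0, 0, 0, 0, 0], jaw=[-1, -1, -1, -1, -1])

```text
time: 6.15
position: [0.3818, -0.2317, 0.1616]
tool_rot: [2.69, 1.606, 0.002]
ft_force: [0.4, -0.7, 0.2]
grip_width: 0.003
```

```bash
python3 -c "
from h import *
goto(.15,0,.096);im=meas();cv2.imwrite('pics/c5.png',cv2.resize(im[170:380,360:560,::-1],None,fx=2.8,fy=2.8,interpolation=cv2.INTER_CUBIC))
"
```

```text
t 6.15 now u,n,z 0.2332368241339936 0.0059462562758276355 0.1615865292201044 turn 9.994639899575693 dp [1.94452229 1.98091258 2.19642135] F [ 0.40928645 -0.69755624  0.18817356]
[([470.6, 256.2, 128.3, 99.0], 0.76)]
868 0.09997521087155437 0.20227079640128923
handle deg 45.387111431709016
handle deg 45.22825876257576
```

View pics/c5.png

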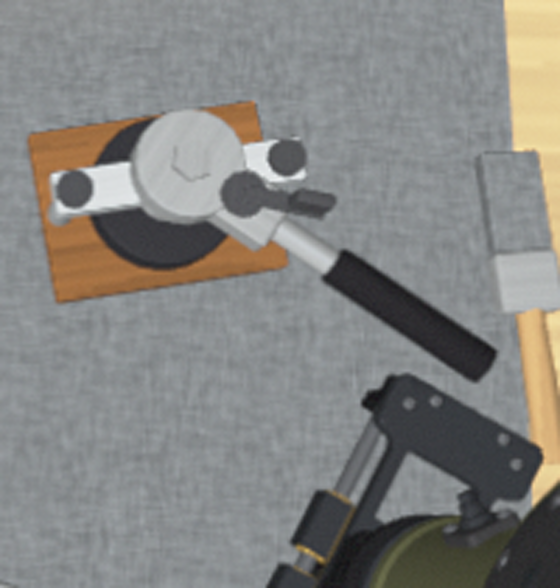

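The handle is clear of the gripper in this view, with the grip from crop (340,265) to (480,365), and has swung 45.3° from its start. The bolt is therefore at about 41°. It needs about 54°, so I'll go back and push 8.7° further.

move_arm(dp=[[0, 1, 1], [0, 2.5, 2], [0, 4, 2], [0, 4.8, 2], [0, 5.0, 2]], turn=[0, 0, 0, 0, 0], jaw=[-1, -1, -1, -1, -1])

```text
time: 6.75
position: [0.5125, -0.3016, 0.0924]
tool_rot: [-2.69, -1.606, 0.006]
ft_force: [-9.6, 2.6, 1.9]
grip_width: 0.003
```

move_arm(dp=[[0, 0.25, 0], [0, 0.5, 0], [0, 0.75, 0], [0, 0.75, 0], [0, 0.75, 0]], turn=[-0.5, -1, -1.7, -1.7, -1.7], jaw=[-1, -1, -1, -1, -1])

```text
time: 7.25
position: [0.5285, -0.3128, 0.0927]
tool_rot: [-2.565, -1.8, 0.01]
ft_force: [-6.7, -0.5, -3.0]
grip_width: 0.005
```

move_arm(dp=[[0, -1, 0], [0, -2.5, 0], [0, -4, -1], [0, -5, -2], [0, -5, -2]], turn=[0, 0, 0, 0, 0], jaw=[-1, -1, -1, -1, -1])

```text
time: 7.75
position: [0.3909, -0.2623, 0.1597]
tool_rot: [2.566, 1.801, -0.001]
ft_force: [0.9, 0.2, 0.7]
grip_width: 0.009
```

```bash
python3 -c "
from h import *
im=meas();cv2.imwrite('pics/c6.png',cv2.resize(im[::,::,::-1],None,fx=1.25,fy=1.25,interpolation=cv2.INTER_CUBIC))
"
```

```text
[([473.9, 250.7, 137.7, 83.8], 0.9)]
867 0.09914338953512818 0.2026993216054234
handle deg 52.885095787177754
handle deg 52.7583068080825
```

View pics/c6.png

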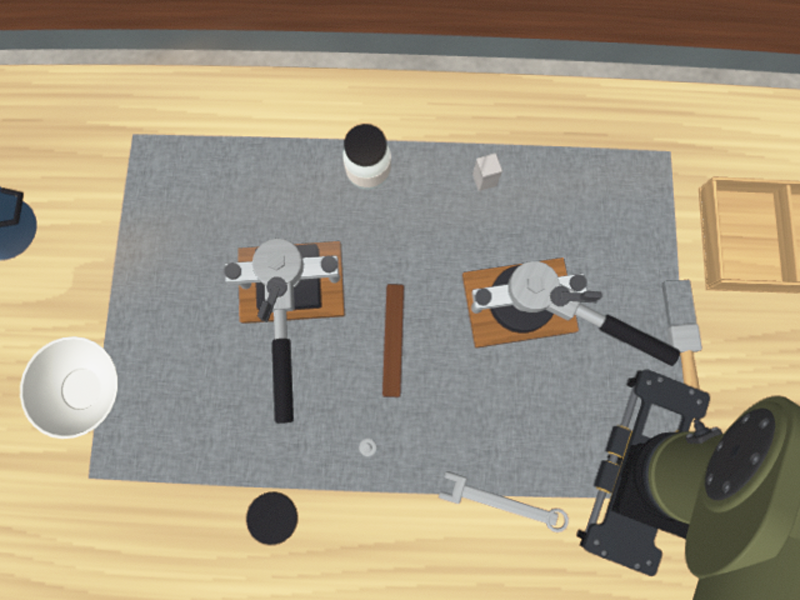

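```bash
python3 -c "
from bench import ctrl
print(ctrl.get_state()['ft_force']);print(ctrl.close_job())"
```

```text
[ 0.05910333 -0.45598753 -0.12529488]
the job is handed in; nothing more can be done
None
```

I slackened the round-inkstone press and handed the job in. I flipped its lever to the loosening side first, then swung the handle anticlockwise in two pushes with the fingers shut.

- **Handle and bolt:** the last top-camera measurement gives a handle swing of 52.8–52.9° from the start. Less the 4° pickup, the bolt has turned about 49°. I inferred that rather than reading it off the bolt. The push force was about 10–11 N, which fits the force stated for turning the bolt.
- **Lever:** in the last picture the fin is on the anticlockwise side of the handle.
- **Square press:** I never touched it, and its handle and lever look unchanged in the last picture.
- **Robot:** it is standing clear of everything, with the force reading near zero. The clock read about 7.8 s shortly before hand-in.

The first push came out about 5° short, at 45.3° measured against 50.6° worked out from the tool position. The second push made up the difference.

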